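# Load the cell test dock and lock it with the interlock rod

### The job

Load every loose grey battery cell lying on the bench into a bay of the test dock, one to a bay, each pushed in until it is fully home against its hidden stop. Then lock the dock with the interlock rod: lay it on the shelf, feel along the hidden face behind the hood's window with its tip until you find the hole, and push the rod in until it stops. Leave everything else on the bench where it is.

Things in the scene. Friction and masses are not known exactly. Their poses are not given: they have to be found in the camera images.
- dock: Cell test dock, a stepped machine fixed to the table, 240 mm wide, 200 deep. Origin: foot of the middle of its front; x points into the dock (away from the robot), y left, z up. Lower step: x 0 to 200 mm, its top a flat aluminium shelf at z = 46 mm, four bays in its front. Upper step: grey hood, x 75 to 200 mm, up to z = 118 mm, with a low window in its front.
- window (a point): Middle of the lower edge of the hood's window, on the shelf (dock x 75, y 0, z 46 mm). The window is 90 mm wide and 18 mm high, its floor is the shelf. Out of sight 45 mm behind it (dock x = 120 mm) stands a flat upright steel face, with the hole described at hidden_face.
- hidden_face (a point): Middle of the hidden steel face at shelf level (dock x 120, y 0, z 46 mm), NOT the hole. The face has one hole, 18 mm wide and as high as the window; its centre may lie anywhere from dock y = -30 to 30 mm, changing from start to start. Straight behind the hole, 32 mm past the face, is the rod's stop.
- rod: Interlock rod: an upright black grip, 40 mm long (x), 16 wide (y), up to 40 high, on a steel foot 38 wide and 6 high, with a 12 mm steel rod reaching 100 mm forward (+x) from its front, 6.5 mm above the underside; the last 8 mm taper to 6 mm. About 110 g. Origin: centre of the grip's underside. Home in the dock the grip stands on the shelf, its front about 23 mm before the hood.
- rod_tip (a point): Centre of the rod's pointed end, 120 mm ahead of the rod's origin, 6.5 mm above its underside
- bay1 (a point): Middle of the mouth of bay 1 at table level (dock x 0, y -84 mm). A blind bay 32 mm wide, 30 mm high, 24 mm walls between bays, no floor: the cell slides on the table. A hard stop is hidden 45 to 60 mm inside, different in each bay.
- contact1 (a joint): Travel of the weak spring contact (under 0.5 N) in front of that bay's stop, in m: 0 with no cell, 0.005 to 0.006 with a cell right against the stop; springs out again when the cell is withdrawn
- bay2 (a point): Middle of the mouth of bay 2 at table level (dock x 0, y -28 mm). A blind bay 32 mm wide, 30 mm high, 24 mm walls between bays, no floor: the cell slides on the table. A hard stop is hidden 45 to 60 mm inside, different in each bay.
- contact2 (a joint): Travel of the weak spring contact (under 0.5 N) in front of that bay's stop, in m: 0 with no cell, 0.005 to 0.006 with a cell right against the stop; springs out again when the cell is withdrawn
- bay3 (a point): Middle of the mouth of bay 3 at table level (dock x 0, y 28 mm). A blind bay 32 mm wide, 30 mm high, 24 mm walls between bays, no floor: the cell slides on the table. A hard stop is hidden 45 to 60 mm inside, different in each bay.
- contact3 (a joint): Travel of the weak spring contact (under 0.5 N) in front of that bay's stop, in m: 0 with no cell, 0.005 to 0.006 with a cell right against the stop; springs out again when the cell is withdrawn
- bay4 (a point): Middle of the mouth of bay 4 at table level (dock x 0, y 84 mm). A blind bay 32 mm wide, 30 mm high, 24 mm walls between bays, no floor: the cell slides on the table. A hard stop is hidden 45 to 60 mm inside, different in each bay.
- contact4 (a joint): Travel of the weak spring contact (under 0.5 N) in front of that bay's stop, in m: 0 with no cell, 0.005 to 0.006 with a cell right against the stop; springs out again when the cell is withdrawn
- cell1: A flat-sided battery cell lying on the table, 100 mm long (x), 28 mm wide (y), 26 mm high, about 160 g, grey sleeve with bare metal ends, both ends alike. Origin: centre of its underside. Any cell fits any bay, either end first; home, 40 to 55 mm of it stays outside. May be absent.
- cell2: A flat-sided battery cell lying on the table, 100 mm long (x), 28 mm wide (y), 26 mm high, about 160 g, grey sleeve with bare metal ends, both ends alike. Origin: centre of its underside. Any cell fits any bay, either end first; home, 40 to 55 mm of it stays outside. May be absent.
- cell3: A flat-sided battery cell lying on the table, 100 mm long (x), 28 mm wide (y), 26 mm high, about 160 g, grey sleeve with bare metal ends, both ends alike. Origin: centre of its underside. Any cell fits any bay, either end first; home, 40 to 55 mm of it stays outside. May be absent.
- cell4: A flat-sided battery cell lying on the table, 100 mm long (x), 28 mm wide (y), 26 mm high, about 160 g, grey sleeve with bare metal ends, both ends alike. Origin: centre of its underside. Any cell fits any bay, either end first; home, 40 to 55 mm of it stays outside. May be absent.
- collar: Bystander, to be left alone: steel ring, 64 mm outside, 30 mm high
- meter: Bystander, to be left alone: black multimeter lying on its back, 150 x 75 x 38 mm
- screwdish: Bystander, to be left alone: small steel bowl, 80 mm across, 30 mm high
There are look-alikes about, which are no part of the job. What is shaped like the cell2 but green is not meant.

How it is judged:
By the outcome, as a careful person would: the job done as asked, in the order asked, and still so for the second after the job is handed in, with the robot touching nothing.
Of cell1, cell2, cell3, cell4 only 3 to 4 are there at a start; the rules pass over those that are not, and their reading is None.
At some moment in a run one of cell1, cell2, cell3, cell4, rod may be knocked a few centimetres aside while the robot is not near it.
It also fails if it takes over 210 s, if anything falls off the work surface, if the arm or the gripper's body presses on something with over 40 N, if the wrist force passes 120 N, or if a joint passes its speed limit or range.

### The arm

A 6-joint arm with a two-finger parallel gripper is mounted at the origin on the work surface. World frame = base frame: x ahead of the robot, y to its left, z up, the work surface at z = 0. Lengths are in m, angles in rad, forces in N, time in s.
With the tool pointing down it reaches from about 0.35 to 0.775 m from the base axis. Payload 5.5 kg.
Tool frame: the origin (TCP) lies at the very end of the fingers, on their centre line; the grasp point (between the pads) lies 19 mm behind it; z points along the fingers, x is the direction in which the jaws open and shut, and the axes are right-handed (so a half turn about z gives the same grasp; the last joint's range is limited). The gripper opens to 85 mm and grips with 20 to 120 N. Pads are 22 mm wide; open, the fingers measure 114 mm over their backs; the gripper's body (76 mm by 85 mm) begins 54 mm behind the grasp point. The pads swing forward as they close: fully open they stand 13 mm farther back than shut.
Start: joints at [0.968, 0.313, 0.046, 1.304, 0, 1.431], TCP at [0.257, 0.515, 0.231] pointing down, gripper open.
Joint ranges: [-2.76, 2.76], [-0.86, 1.69], [-1.03, 1.26], [-2.2, 2.34], [-1.47, 1.5], [-3.14, 3.14]. Speed limits (rad/s): [2.57, 2.57, 3.14, 3.14, 3.14, 3.14].

### API

Orientations are given as a unit quaternion [x, y, z, w].
In Python, from plant import arm, viewer, ticket, spotter gives the robot as it stands.
- The arm moves only by the tool move_arm, never from a script. Its argument "series" is one flat list of numbers, 5 for each row, row after row: the shift along the tool's x, y, z in mm, then the turn about the tool's z in rad, then the finger opening in mm, from 0 to 85.4. A call has 1 to 12 rows; each row shifts and turns the commanded pose from where the row before left it, along the tool's axes as they then stand; what a row does not reach is not made up. A row lasts 1/12 s, in which the tool goes at most 41.7 mm and 7.16 degrees, less where a joint would pass 70% of its speed; a pose out of reach is approached as far as the arm can. A call is refused whole if a number of a shift passes 41.7 or a number of a turn 0.125, either way. A call with a gripper value outside its range is refused whole. The fingers move at their own pace and stop on an object; the grip force is fixed at half the most. Time passes only in rows, so rows that do not move let the fingers close. It gives the time, the measured TCP pose, the force and the opening at its end, in the units of the state.
- arm.sense(): the state, without advancing time (a new reading comes with each control period).
- viewer.camera(name): name is "side" or "top"; returns the picture (420x560x3 uint8, blue, green, red); there is no depth.
- viewer.camera_model(name): a dict with "fx", "fy", "cx", "cy" (pixels), "R" (3x3) and "t" (3): a world point X has camera coordinates R X + t. Camera axes: x right, y down, z forward; pixel columns grow to the right and rows downward; lengths in m; the calibration is good to about 2 mm. A picture is of the moment at which its call begins. camera_model takes no time and is no camera call.
- ticket.job_done(): hands the job in, once; it reports no verdict.
Trained networks look in the newest picture that a camera, given by its name, has taken for a name from the list of things; names that differ only in an ending like _2 or _b are one class to them, and where a whole thing is asked for, a point or a joint stands for the part that bears it (a point fixed in the world has none). Each returns a list of dicts, best first, with "p" (0 to 1); they miss things now and then, are a little off and sometimes report something else, mostly with a low value. They report only what shows in the picture. A call takes as long as a camera call. They do not tell look-alikes from the thing itself.
- spotter.recognise(camera, name): "xyz" ([x, y, z] in m, in world coordinates, good to about 4 mm: the middle of the surface that is visible of it).
The state is a dict: "time_s": time; "qpos": joint angles; "joint_vel": joint speeds; "joint_torque": joint torques, N m; "position": TCP position; "orientation": TCP orientation; "force": force on the tool from outside, world axes, zero at the start; "moment": the same for the moment, N m; "gripper_width": finger opening in m.
Only numpy, scipy, OpenCV 4.12 (cv2) and the standard library are available. Lean on these libraries where they do the work, as an engineer would, in place of code of your own. Each camera call takes 0.05 s, during which the arm holds its last target. There are 200 camera calls.

## Working session

There is one attempt and no reset: what is moved stays moved. The work goes in short steps, Python scripts to look and compute and a tool call to move; the robot and the scene stay as the last step left them, time stands still between calls to the robot, and variables do not carry over. Pictures are saved under pics/ and viewed, about 12 in all and at most 16, crops included, and the job is handed in when it is done.

Besides the shell and the picture viewer there is one more tool, called after "Call:" as name(argument=value, ...) on one line, values as JSON. move_arm: Moves the arm, as the interface text tells. Its arguments: {"type":"object","properties":{"series":{"type":"array"}},"required":["series"]}

```bash
mkdir -p pics; ls; python3 - <<'E'
from plant import arm, viewer, ticket, spotter
import cv2,numpy as np
s=arm.sense(); print(s)
for c in("side","top"):
    cv2.imwrite(f"pics/{c}0.png",viewer.camera(c))
    m=viewer.camera_model(c);print(c,{k:np.round(v,3).tolist() for k,v in m.items()})
    R=np.array(m["R"]);t=np.array(m["t"])
    for n in("cell1","rod","dock","collar","meter","screwdish"):
        for d in spotter.recognise(c,n):
            x=np.array(d["xyz"]);q=R@x+t
            print(n,np.round(x,3),round(d["p"],2),"px",(m["fx"]*q[0]/q[2]+m["cx"]).round(),(m["fy"]*q[1]/q[2]+m["cy"]).round())
E
```

```text
pics
{'time_s': 0.0, 'qpos': array([ 9.68393520e-01,  3.13993603e-01,  4.49988489e-02,  1.30359439e+00,
       -2.06422725e-05,  1.43119363e+00]), 'joint_vel': array([ 1.74553960e-04,  1.69456999e-03, -1.43867268e-03, -6.98591001e-04,
       -2.80800427e-05, -5.52033202e-04]), 'joint_torque': array([ 6.46738999e-05, -4.80624318e+01,  2.98532653e+01,  1.92243420e-02,
       -2.70103501e-04, -2.34168772e-05]), 'position': array([0.25644156, 0.51408984, 0.23042086]), 'orientation': array([ 8.50427606e-01,  5.26091326e-01, -8.16380711e-04,  3.70374394e-04]), 'force': array([-0.08219203, -0.27066729, -0.01596082]), 'moment': array([ 0.03021262, -0.00302305,  0.00748142]), 'gripper_width': 0.08530422694724894}
side {'fx': 383.536, 'fy': 383.536, 'cx': 283.062, 'cy': 208.556, 'R': [[0.869, -0.495, 0.01], [-0.316, -0.571, -0.758], [0.381, 0.655, -0.652]], 't': [-0.492, 0.232, 1.054]}
cell1 [0.486 0.477 0.026] 0.76 px 206.0 155.0
cell1 [ 0.466 -0.253  0.023] 0.62 px 297.0 286.0
cell1 [0.449 0.372 0.023] 0.59 px 208.0 172.0
cell1 [0.423 0.237 0.028] 0.57 px 214.0 192.0
cell1 [0.568 0.25  0.025
[... 362 characters left out ...]
crewdish [ 0.628 -0.464  0.013] 0.73 px 394.0 322.0
screwdish [0.567 0.248 0.025] 0.63 px 250.0 179.0
top {'fx': 456.906, 'fy': 456.906, 'cx': 285.361, 'cy': 208.814, 'R': [[0.025, -1.0, 0.003], [-0.991, -0.026, -0.132], [0.132, 0.0, -0.991]], 't': [-0.005, 0.574, 1.248]}
cell1 [0.571 0.264 0.026] 0.85 px 196.0 208.0
cell1 [ 0.472 -0.243  0.027] 0.73 px 374.0 248.0
cell1 [0.456 0.38  0.026] 0.66 px 152.0 248.0
cell1 [0.428 0.24  0.03 ] 0.55 px 201.0 259.0
rod [ 0.46  -0.368  0.01 ] 0.66 px 417.0 253.0
dock [0.63  0.018 0.114] 0.93 px 283.0 184.0
collar [0.668 0.354 0.031] 0.58 px 166.0 174.0
meter [ 0.668 -0.327  0.032] 0.65 px 404.0 179.0
screwdish [ 0.632 -0.478  0.016] 0.82 px 455.0 194.0
```

```bash
python3 - <<'E'
import cv2
a=cv2.imread("pics/top0.png")[130:310,90:490];cv2.imwrite("pics/t0c.png",cv2.resize(a,None,fx=2,fy=2,interpolation=cv2.INTER_CUBIC))
a=cv2.imread("pics/side0.png")[90:370,150:450];cv2.imwrite("pics/s0c.png",cv2.resize(a,None,fx=2,fy=2,interpolation=cv2.INTER_CUBIC))
E
```

```text
(no output)
```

View pics/t0c.png

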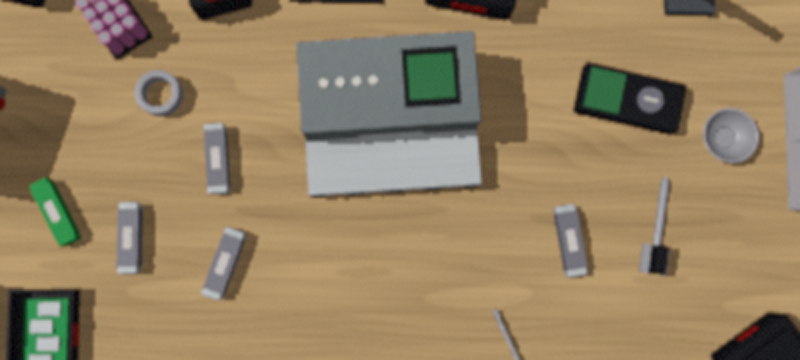

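View pics/s0c.png

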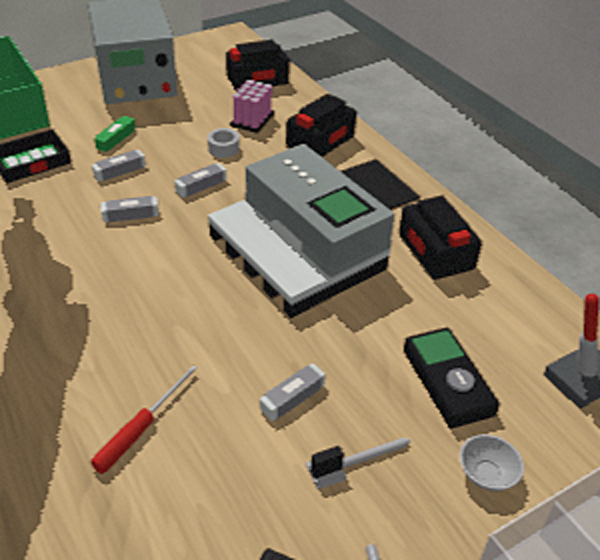

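Top crop (2x, offset 90,130): four grey cells at (217,158), (128,237), (223,263) and (571,240). The green look-alike is at (54,211) and gets left alone. The rod is at (657,230), with its tip toward (665,180). The screwdriver at (507,335) and the items in the tray at the lower left are other look-alikes. The dock's shelf front edge runs from (309,195) to (481,186).

```bash
cat > h.py <<'E'
import cv2,numpy as np
from scipy.optimize import minimize
from plant import arm, viewer, ticket, spotter
M={c:viewer.camera_model(c) for c in("side","top")}
def proj(c,X):
    m=M[c];q=np.asarray(X)@np.array(m["R"]).T+np.array(m["t"])
    return np.c_[m["fx"]*q[:,0]/q[:,2]+m["cx"],m["fy"]*q[:,1]/q[:,2]+m["cy"]]
def T(p,P):
    c,s=np.cos(p[2]),np.sin(p[2]);P=np.asarray(P,float)
    return np.c_[p[0]+c*P[:,0]-s*P[:,1],p[1]+s*P[:,0]+c*P[:,1],P[:,2]]
def box(x0,x1,y0,y1,z0,z1): return np.array([[x,y,z] for x in(x0,x1) for y in(y0,y1) for z in(z0,z1)])
CELL=box(-.05,.05,-.014,.014,0,.026)
SHELF=box(0,.075,-.12,.12,.046,.046)
K=8
def fit(masks,pts,p0,pad=14):
    """masks: {cam: float mask}; maximise overlap of the projected hull"""
    roi={}
    for c in masks:
        u=proj(c,T(p0,pts));a=np.floor(u.min(0)-pad).astype(int);b=np.ceil(u.max(0)+pad).astype(int)
        mm=masks[c][a[1]:b[1],a[0]:b[0]].astype(np.float32)
        roi[c]=(a,cv2.resize(mm,None,fx=K,fy=K,interpolation=cv2.INTER_LINEAR))
    def cost(d):
        p=np.array(p0)+np.array(d)*[.01,.01,.1];s=0
        for c,(a,mm) in roi.items():
            h=cv2.convexHull(((proj(c,T(p,pts))-a+.5)*K*16).astype(np.int32))
            r=np.zeros(mm.shape,np.float32);cv2.fillConvexPoly(r,h,1,shift=4);s+=np.abs(r-mm).sum()/K**2
        return s
    best=min((minimize(cost,[0,0,w],method="Nelder-Mead",options=dict(initial_simplex=np.array([[0,0,w],[1,0,w],[0,1,w],[0,0,w+2]]),xatol=.01,fatol=.2)) for w in(-3,0,3)),key=lambda r:r.fun)
    return np.array(p0)+best.x*[.01,.01,.1],best.fun
def grey(im,smax=75,vmin=60):
    h=cv2.cvtColor(im,cv2.COLOR_BGR2HSV);return ((h[...,1]<smax)&(h[...,2]>vmin)).astype(np.uint8)
E
python3 - <<'E'
from h import *
I={c:cv2.imread(f"pics/{c}0.png") for c in M}
hs=cv2.cvtColor(I["top"],cv2.COLOR_BGR2HSV)
for n,(u,v) in dict(shelf=(285,213),hood=(255,184),cell=(198,200),wood=(285,250),shad=(209,260)).items(): print(n,hs[v,u])
hs=cv2.cvtColor(I["side"],cv2.COLOR_BGR2HSV)
for n,(u,v) in dict(shelf=(280,213),hood=(290,190),cell=(215,193),wood=(250,240)).items(): print(n,hs[v,u])
g={c:grey(I[c]) for c in M}
for p in([.571,.264,1.57],[.472,-.243,1.57],[.456,.38,1.57],[.428,.24,1.2]):
    p=[p[0],p[1],p[2]-1.57]
    for cs in(["top"],["side"],["top","side"]):
        q,f=fit({c:g[c] for c in cs},CELL,p); print(cs,q.round(4),round(f))
for vm in (150,170):
  sh={c:grey(I[c],60,vm) for c in M}
  for cs in(["top"],["side"],["top","side"]):
    q,f=fit({c:sh[c] for c in cs},SHELF,[.55,.01,0.05],20);print(vm,cs,q.round(4),round(f))
E
```

```text
shelf [102   7 182]
hood [ 90  16 124]
cell [124  14 128]
wood [ 18 104 179]
shad [ 15 100  94]
shelf [ 70   4 200]
hood [70 11 70]
cell [126   8 154]
wood [ 18  95 187]
['top'] [0.5715 0.2603 0.1067] 93
['side'] [0.5732 0.2633 0.1289] 615
['top', 'side'] [0.5718 0.2608 0.1073] 718
['top'] [ 0.4667 -0.2472  0.1776] 42
['side'] [ 0.4692 -0.2433  0.1899] 38
['top', 'side'] [ 0.4679 -0.2455  0.1875] 123
['top'] [0.4546 0.3791 0.0654] 39
['side'] [0.4578 0.3814 0.0446] 214
['top', 'side'] [0.4554 0.3795 0.0744] 262
['top'] [ 0.4221  0.2428 -0.3144] 49
['side'] [ 0.4246  0.2457 -0.3129] 202
['top', 'side'] [ 0.4228  0.2432 -0.3127] 267
150 ['top'] [0.5287 0.0049 0.0859] 326
150 ['side'] [0.5303 0.0075 0.0784] 238
150 ['top', 'side'] [0.5291 0.0052 0.0858] 577
170 ['top'] [0.5299 0.0052 0.0921] 435
170 ['side'] [0.5306 0.0075 0.0805] 179
170 ['top', 'side'] [0.5305 0.0059 0.0884] 622
```

```bash
cat >> h.py <<'E'
def pose():
    s=arm.sense();x,y,z,w=s["orientation"]
    th=np.arctan2(2*(x*y+z*w),1-2*(y*y+z*z));return s,s["position"],th
def plan(x,y,z,th):
    s,p,t=pose();d=np.array([x,y,z])-p;turn=(t-th+np.pi)%(2*np.pi)-np.pi
    print("t",round(s["time_s"],2),"at",(p*1000).round(1),"th",round(t,3),"F",np.round(s["force"],1),"w",round(s["gripper_width"]*1000,1),"q",np.round(s["qpos"],2))
    print(" turn %.3f | in final frame dx %.1f dy %.1f dz %.1f mm"%(turn,*(1000*np.array([np.cos(th)*d[0]+np.sin(th)*d[1],np.sin(th)*d[0]-np.cos(th)*d[1],-d[2]]))))
DOCK=np.array([.5297,.0062,.083])
def bay(i,back,z,off=0): # tool pose with grip 'back' m in front of mouth of bay i
    q=T(DOCK,[[-back,-.084+.056*(i-1)+off,z]])[0];plan(*q,DOCK[2]+np.pi/2)
def grip(c,z=.06,b=.027): # above the rear end of a cell
    plan(c[0]-b*np.cos(c[2]),c[1]-b*np.sin(c[2]),z,c[2]+np.pi/2)
E
python3 -c "
from h import *
grip([.5724,.262,.11],.1)"
```

```text
t 0.7 at [256.7 514.5 231.3] th 1.108 F [0.7 0.3 0.3] w 85.5 q [0.97 0.31 0.05 1.3  0.   1.43]
 turn -0.573 | in final frame dx -285.7 dy 259.0 dz 131.3 mm
```

Call:
move_arm(series=[0,0,14,-0.115,85,0,0,14,-0.115,85,0,0,14,-0.115,85,0,0,14,-0.114,85,0,0,14,-0.114,85,-28,26,0,0,85,-28,26,0,0,85,-28,26,0,0,85,-28,26,0,0,85,-28,26,0,0,85,-28,26,0,0,85,-28,26,0,0,85])

```text
time_s: 1.7
position: [0.4604, 0.3384, 0.1615]
orientation: [0.667, 0.745, 0.0, 0.0]
force: [0.3, 0.4, -0.1]
gripper_width: 0.0848
```

Call:
move_arm(series=[-28,26,10,0,60,-28,26,10,0,60,-28,25,10,0,60,-5,0,15,0,60,0,0,15,0,60,0,0,0,0,60,0,0,0,0,60])

```text
time_s: 2.28
position: [0.5448, 0.2593, 0.1005]
orientation: [0.667, 0.745, -0.001, -0.001]
force: [-0.7, 0.4, 0.3]
gripper_width: 0.06
```

```bash
python3 -c "
from h import *
I={c:viewer.camera(c) for c in M}
[cv2.imwrite(f'pics/{c}1.png',I[c]) for c in M]
a=I['top'][150:270,130:290];b=I['side'][110:230,190:350]
cv2.imwrite('pics/m1.png',cv2.resize(np.hstack([a,b]),None,fx=2.4,fy=2.4,interpolation=cv2.INTER_CUBIC))
grip([.5724,.262,.11],.005)"
```

```text
t 2.38 at [545.7 260.3 102.2] th 1.682 F [0.7 0.1 0.4] w 60.2 q [ 0.31  0.43 -0.1   1.04  0.    0.2 ]
 turn 0.001 | in final frame dx -1.3 dy -0.3 dz 97.2 mm
```

View pics/m1.png

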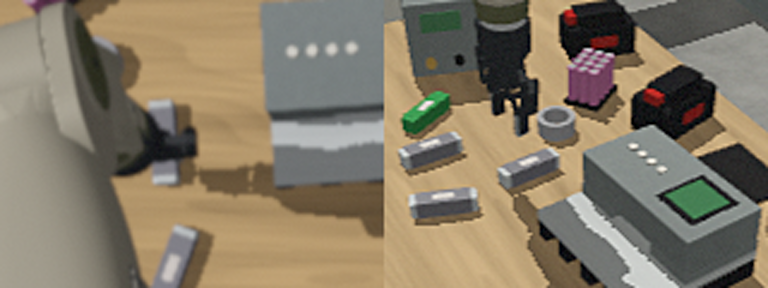

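The gripper stands open over the rear end of cell A: top view (165,140), side view (515,115). Going down to grasp.

Call:
move_arm(series=[-1,0,32,0,60,0,0,32,0,60,0,0,20,0,60,0,0,11,0,60,0,0,0,0,60,0,0,0,0,0,0,0,0,0,0,0,0,0,0,0,0,0,0,0,0,0,0,0,0,0])

```text
time_s: 3.22
position: [0.5474, 0.2595, 0.0087]
orientation: [0.667, 0.745, 0.002, 0.001]
force: [-1.1, -0.9, 7.4]
gripper_width: 0.0268
```

```bash
python3 -c "
from h import *
bay(4,.095,.050)"
```

```text
t 3.22 at [547.4 259.5   8.7] th 1.681 F [-1.1 -0.9  7.4] w 26.8 q [ 0.31  0.52 -0.22  0.83  0.    0.2 ]
 turn 0.027 | in final frame dx -167.0 dy -133.6 dz -41.3 mm
```

Call:
move_arm(series=[0,0,-20,0,0,0,0,-25,0,0,0,-33,0,0.027,0,0,-33,0,0,0,-14,-34,0,0,0,-21,-33,0,0,0,-34,0,0,0,0,-34,0,0,0,0,-34,0,0,0,0,-30,0,0,0,0,0,0,0,0,0,0,0,0,0,0])

```text
time_s: 4.22
position: [0.4275, 0.0791, 0.0519]
orientation: [0.678, 0.735, 0.0, 0.0]
force: [0.4, 0.7, -2.7]
gripper_width: 0.0263
```

```bash
python3 - <<'E'
from h import *
bay(4,.095,.010)
I={c:viewer.camera(c) for c in M};[cv2.imwrite(f'pics/{c}2.png',I[c]) for c in M]
a=I['top'][170:270,190:320];b=I['side'][150:250,200:330]
cv2.imwrite('pics/m2.png',cv2.resize(np.hstack([a,b]),None,fx=3,fy=3,interpolation=cv2.INTER_CUBIC))
E
```

```text
t 4.22 at [427.5  79.1  51.9] th 1.65 F [ 0.4  0.7 -2.7] w 26.3 q [-0.    0.19 -0.59  0.79  0.   -0.08]
 turn -0.004 | in final frame dx 2.9 dy 0.8 dz 41.9 mm
```

View pics/m2.png

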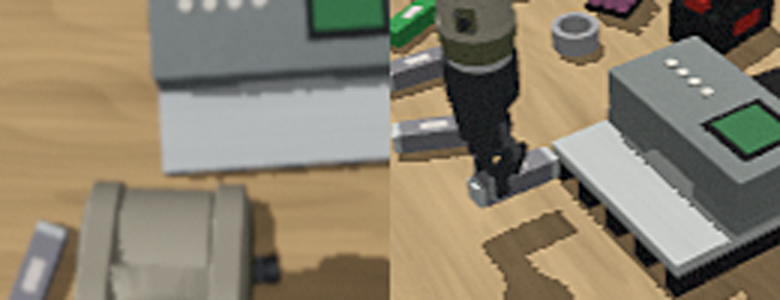

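The cell is held level in front of bay 4 (side view, cell tip near (555,155)). Lowering it and correcting sideways.

Call:
move_arm(series=[2,0,20,0,0,1,0,16,0,0,0,0,5,0,0,0,0,0,0,0,0,0,0,0,0])

```text
time_s: 4.73
position: [0.4266, 0.0843, 0.0103]
orientation: [0.676, 0.737, -0.0, -0.0]
force: [0.2, 0.3, -2.2]
gripper_width: 0.027
```

```bash
python3 - <<'E'
from h import *
bay(4,.095,.010)
b=viewer.camera('side');cv2.imwrite('pics/side3.png',b)
# predicted: side-camera dock pose; draw bay mouths and cell outline from TCP
D=[.5305,.0075,.082];s,p,t=pose()
ov=cv2.resize(b,None,fx=6,fy=6,interpolation=cv2.INTER_CUBIC)
def line(P,col):
    cv2.polylines(ov,[((proj('side',P)+.5)*6).astype(np.int32)],True,col,1)
for i in range(4):
    y=-.084+.056*i; line(T(D,[[0,y-.016,0],[0,y+.016,0],[0,y+.016,.03],[0,y-.016,.03]]),(0,255,255))
line(T(D,SHELF[[0,2,6,4]]),(0,0,255))
cv2.imwrite('pics/m3.png',ov[1050:1500,1350:2100])
E
```

```text
t 4.73 at [426.6  84.3  10.3] th 1.656 F [ 0.2  0.3 -2.2] w 27.0 q [ 0.01  0.25 -0.65  0.68  0.   -0.08]
 turn 0.002 | in final frame dx -2.4 dy 1.3 dz 0.3 mm
```

View pics/m3.png

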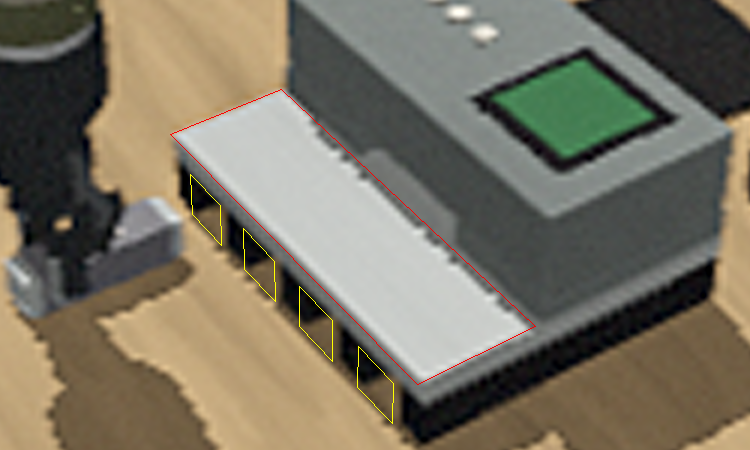

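```bash
python3 - <<'E'
from h import *
b=cv2.imread('pics/side3.png')[188:255,222:305]
b=cv2.convertScaleAbs(b,alpha=1.6)
cv2.imwrite('pics/m4.png',cv2.resize(b,None,fx=9,fy=9,interpolation=cv2.INTER_NEAREST))
E
```

```text
(no output)
```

View pics/m4.png

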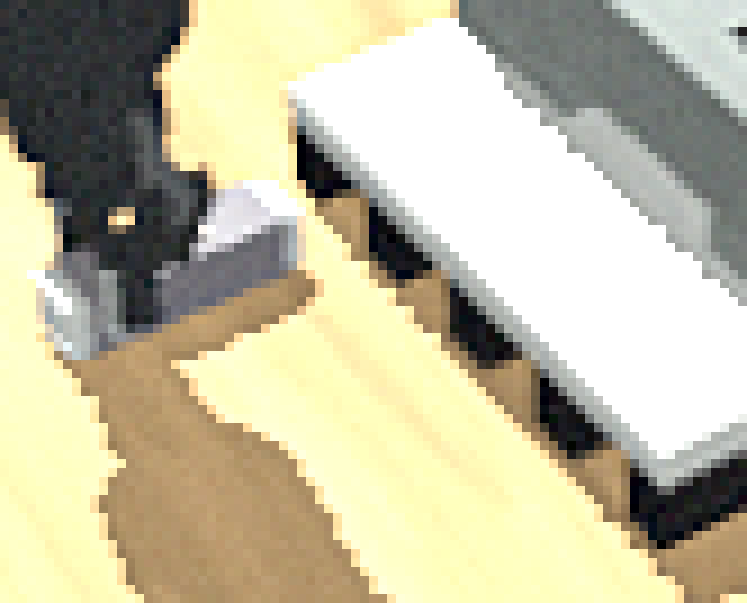

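```bash
cat >> h.py <<'E'
def unproj(c,uv,z):
    m=M[c];R=np.array(m["R"]);C=-R.T@np.array(m["t"])
    d=R.T@np.array([(uv[0]-m["cx"])/m["fx"],(uv[1]-m["cy"])/m["fy"],1]);return C+d*(z-C[2])/d[2]
E
python3 - <<'E'
from h import *
from scipy.optimize import least_squares
o=np.array([221.5,187.5])
obs=[((545,428),-44,0),((575,460),-68,0),((452,335),12,0),((485,365),-12,0),((371,243),68,0),((402,280),44,0),((297,175),120,0),((320,198),100,0),((632,518),-100,0),((662,548),-120,0),((290,90),120,46),((655,468),-120,46)]
uv=np.array([a for a,_,_ in obs])/9+o
P=np.array([[0,y,z] for _,y,z in obs])/1000
r=least_squares(lambda p:(proj('side',T(p,P))-uv).ravel(),[.53,.0075,.08]);print(r.x.round(4));print(r.fun.reshape(-1,2).round(1).tolist())
c,s=np.cos(r.x[2]),np.sin(r.x[2])
for q in[(85,360),(298,268)]:
    w=unproj('side',np.array(q)/9+o,.0015)[:2]; d=w-r.x[:2]
    print(w.round(4),"dock frame",(1000*np.array([c*d[0]+s*d[1],-s*d[0]+c*d[1]])).round(1))
g=grey(cv2.imread('pics/side3.png'),60,90)
E
```

```text
[0.5342 0.0066 0.0841]
[[-1.0, -0.6], [-0.1, 0.2], [-0.2, -0.2], [0.2, 0.7], [-0.2, 0.7], [0.1, 0.5], [0.1, 0.0], [0.5, 0.6], [-0.6, -0.2], [-0.2, 0.4], [0.3, -0.8], [1.1, -1.2]]
[0.4098 0.0691] dock frame [-118.7   72.8]
[0.4997 0.0764] dock frame [-28.6  72.5]
```

Call:
move_arm(series=[-2.5,0,0,0,0,0,8,0,0,0,0,8,0,0,0,0,8,0,0,0,0,6,0,0,0,0,6,0,0,0,0,6,0,0,0,0,0,0,0,0])

```text
time_s: 5.45
position: [0.4708, 0.0844, 0.0104]
orientation: [0.677, 0.736, 0.001, 0.001]
force: [0.0, 0.7, -1.7]
gripper_width: 0.0267
```

```bash
sed -i 's/^DOCK=.*/DOCK=np.array([.5340,.0066,.084])/' h.py; python3 - <<'E'
from h import *
bay(4,.017,.010)
b=viewer.camera('side')[188:255,222:305]
b=cv2.convertScaleAbs(b,alpha=1.6)
cv2.imwrite('pics/m5.png',cv2.resize(b,None,fx=8,fy=8,interpolation=cv2.INTER_NEAREST))
E
```

```text
t 5.45 at [470.8  84.4  10.4] th 1.654 F [ 0.   0.7 -1.7] w 26.7 q [ 0.01  0.32 -0.54  0.71  0.   -0.07]
 turn -0.001 | in final frame dx 1.2 dy 39.5 dz 0.4 mm
```

View pics/m5.png

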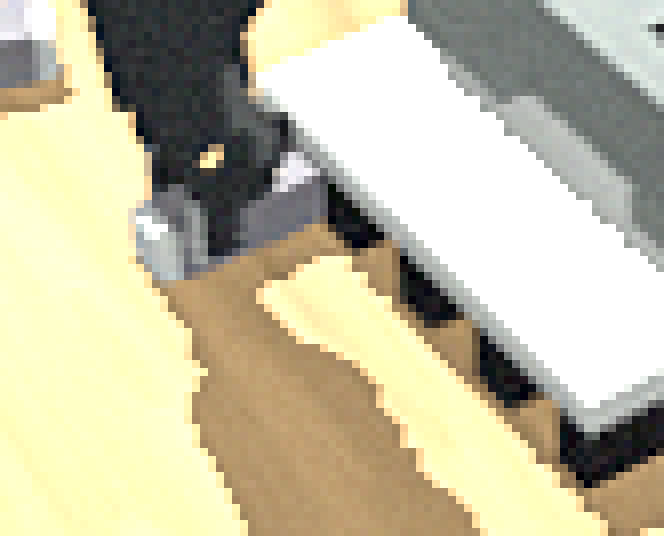

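Cell A is cleanly in the mouth of bay 4 and the force is low. Continuing in.

Call:
move_arm(series=[0.5,6,1,0,0,0,6,0,0,0,0,6,0,0,0,0,3,0,0,0,0,2,0,0,0,0,1,0,0,0,0,0,0,0,0])

```text
time_s: 6.08
position: [0.4929, 0.0869, 0.0092]
orientation: [0.677, 0.736, 0.0, -0.0]
force: [0.1, 0.3, -1.8]
gripper_width: 0.0266
```

Call:
move_arm(series=[0,2,0,0,0,0,2,0,0,0,0,1,0,0,0])

```text
time_s: 6.33
position: [0.4978, 0.0873, 0.0093]
orientation: [0.677, 0.736, 0.0, -0.0]
force: [-1.5, -0.0, -2.5]
gripper_width: 0.0267
```

Call:
move_arm(series=[0,2,0,0,0,0,2,0,0,0,0,0,0,0,0])

```text
time_s: 6.58
position: [0.5012, 0.0876, 0.0091]
orientation: [0.677, 0.736, -0.0, -0.0]
force: [-2.1, -0.1, -1.9]
gripper_width: 0.0264
```

Call:
move_arm(series=[0,1,0,0,0,0,1,0,0,0,0,0,0,0,0])

```text
time_s: 6.83
position: [0.5012, 0.0876, 0.0088]
orientation: [0.677, 0.736, -0.002, -0.001]
force: [-7.1, -1.6, 2.0]
gripper_width: 0.0266
```

Call:
move_arm(series=[0,1,0,0,0,0,1,0,0,0,0,0,0,0,0])

```text
time_s: 7.08
position: [0.5012, 0.0876, 0.0087]
orientation: [0.677, 0.736, -0.003, -0.003]
force: [-12.2, -2.3, 7.0]
gripper_width: 0.0268
```

Call:
move_arm(series=[0,1,0,0,0,0,1,0,0,0,0,0,0,0,0])

```text
time_s: 7.33
position: [0.5012, 0.0876, 0.0087]
orientation: [0.677, 0.736, -0.004, -0.004]
force: [-16.7, -3.7, 12.2]
gripper_width: 0.0267
```

Call:
move_arm(series=[0,0,0,0,42,0,0,0,0,42,0,0,0,0,42,0,0,0,0,42,0,-4,-15,0,42,0,0,-30,0,42,0,-5,-35,0,60,0,-20,-10,0,60,0,0,0,0,60])

```text
time_s: 8.08
position: [0.479, 0.0858, 0.1024]
orientation: [0.677, 0.736, 0.001, 0.001]
force: [-1.4, 0.6, -0.2]
gripper_width: 0.0599
```

```bash
cat > look.py <<'E'
from h import *
import sys
I={c:viewer.camera(c) for c in M};[cv2.imwrite(f'pics/{c}_{sys.argv[1]}.png',I[c]) for c in M]
g={c:grey(I[c]) for c in M}
for n,p in dict(B=[.468,-.2455,.18],C=[.4565,.3805,.06],D=[.4235,.2445,-.313],A4=[.537,.091,.084]).items():
    if n in sys.argv[2]:
        for c in M:
            q,f=fit({c:g[c]},CELL,p);print(n,c,q.round(4),round(f))
E
python3 look.py 6 BCD; python3 -c "
from h import *
grip([.4246,.2457,-.313],.06)"
```

```text
B side [ 0.4687 -0.2433  0.1825] 38
B top [ 0.4667 -0.2469  0.1733] 41
C side [0.4576 0.3815 0.045 ] 226
C top [0.4546 0.3791 0.0657] 41
D side [ 0.4249  0.2457 -0.3215] 159
D top [ 0.4469  0.2247 -0.5418] 1324
t 8.18 at [479.4  85.8  99.8] th 1.654 F [-0.2  1.  -0.8] w 59.8 q [ 0.01  0.23 -0.41  0.93  0.   -0.07]
 turn 0.396 | in final frame dx 135.3 dy -128.4 dz 39.8 mm
```

Call:
move_arm(series=[0,0,0,0.099,60,0,0,0,0.099,60,0,0,0,0.099,60,0,0,0,0.099,60,27,-26,0,0,60,27,-26,0,0,60,27,-26,0,0,60,27,-25,0,0,60,27,-25,0,0,60,0,0,20,0,60,0,0,20,0,60,0,0,0,0,60])

```text
time_s: 9.18
position: [0.3957, 0.2535, 0.0551]
orientation: [0.808, 0.589, -0.003, -0.001]
force: [-1.8, 0.1, 0.3]
gripper_width: 0.0602
```

```bash
python3 -c "
from h import *
grip([.4246,.2457,-.315],.0085)"
```

```text
t 9.18 at [395.7 253.5  55.1] th 1.26 F [-1.8  0.1  0.3] w 60.2 q [ 0.4   0.25 -0.5   0.82  0.    0.71]
 turn 0.004 | in final frame dx 1.6 dy 2.9 dz 46.6 mm
```

Call:
move_arm(series=[1.5,3,22,0,60,0,0,22,0,60,0,0,2.5,0,60,0,0,0,0,0,0,0,0,0,0,0,0,0,0,0,0,0,0,0,0,0,0,0,0,0,0,0,-20,0,0,0,0,-25,0,0])

```text
time_s: 10.02
position: [0.4, 0.2533, 0.057]
orientation: [0.809, 0.588, -0.002, -0.001]
force: [0.9, -0.1, -1.3]
gripper_width: 0.0266
```

```bash
python3 -c "
from h import *
bay(3,.102,.052)"
```

```text
t 10.02 at [400.  253.3  57. ] th 1.258 F [ 0.9 -0.1 -1.3] w 26.6 q [ 0.39  0.25 -0.49  0.83  0.    0.71]
 turn -0.397 | in final frame dx -229.0 dy 10.8 dz 5.0 mm
```

Call:
move_arm(series=[0,0,0,-0.1,0,0,0,0,-0.1,0,0,0,0,-0.1,0,0,0,0,-0.097,0,-38,2,0,0,0,-38,2,0,0,0,-38,2,0,0,0,-38,2,0,0,0,-38,2,0,0,0,-38,1,0,0,0,-1,0,0,0,0,0,0,0,0,0])

```text
time_s: 11.02
position: [0.4326, 0.0248, 0.0583]
orientation: [0.679, 0.735, 0.0, 0.0]
force: [-0.3, -0.1, -1.7]
gripper_width: 0.0262
```

```bash
python3 -c "
from h import *
bay(3,.102,.009)"
```

```text
t 11.02 at [432.6  24.8  58.3] th 1.65 F [-0.3 -0.1 -1.7] w 26.2 q [-0.13  0.18 -0.59  0.8   0.   -0.21]
 turn -0.005 | in final frame dx 1.3 dy -2.5 dz 49.3 mm
```

Call:
move_arm(series=[1.3,-2.5,25,-0.005,0,0,0,20,0,0,0,0,3,0,0,0,0,0,0,0,0,0,0,0,0])

```text
time_s: 11.43
position: [0.4302, 0.0287, 0.0109]
orientation: [0.674, 0.738, 0.0, 0.001]
force: [0.1, -2.6, 5.8]
gripper_width: 0.0258
```

```bash
python3 - <<'E'
from h import *
bay(3,.102,.009)
b=viewer.camera('side')[180:255,215:308]
b=cv2.convertScaleAbs(b,alpha=1.6)
cv2.imwrite('pics/m6.png',cv2.resize(b,None,fx=8,fy=8,interpolation=cv2.INTER_NEAREST))
E
```

```text
t 11.43 at [430.2  28.7  10.9] th 1.662 F [ 0.1 -2.6  5.8] w 25.8 q [-0.12  0.24 -0.66  0.67 -0.   -0.21]
 turn 0.007 | in final frame dx -2.8 dy -0.5 dz 1.9 mm
```

View pics/m6.png

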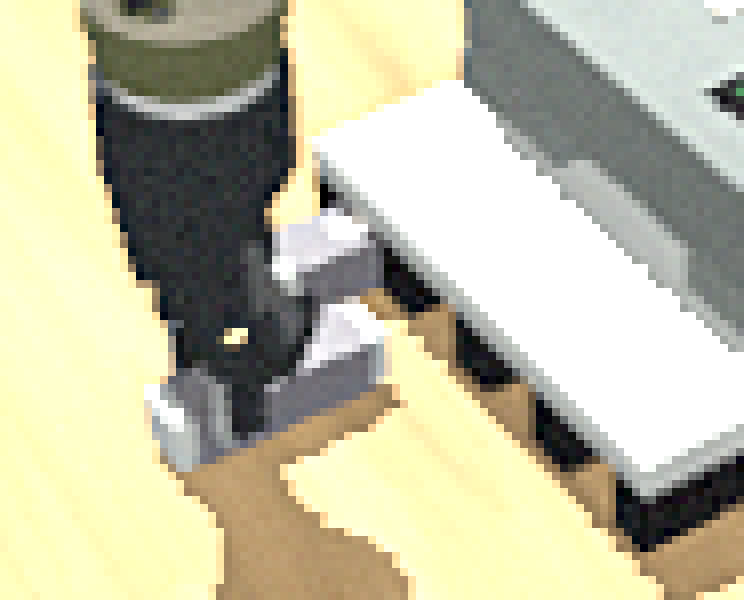

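Call:
move_arm(series=[-2.5,0,-1,0.006,0,0,8,0,0,0,0,8,0,0,0,0,8,0,0,0,0,7,0,0,0,0,7,0,0,0,0,6,0,0,0,0,0,0,0,0])

```text
time_s: 12.15
position: [0.4755, 0.0291, 0.0109]
orientation: [0.677, 0.736, 0.0, 0.0]
force: [0.1, -0.0, -0.5]
gripper_width: 0.0265
```

```bash
python3 - <<'E'
from h import *
bay(3,.027,.009)
E
```

```text
t 12.15 at [475.5  29.1  10.9] th 1.654 F [ 0.1 -0.  -0.5] w 26.5 q [-0.11  0.31 -0.55  0.71  0.   -0.19]
 turn -0.001 | in final frame dx 0.7 dy 29.4 dz 1.9 mm
```

Call:
move_arm(series=[0.5,7,0,0,0,0,7,0,0,0,0,6,0,0,0,0,2,0,0,0,0,2,0,0,0,0,2,0,0,0,0,0,0,0,0])

```text
time_s: 12.73
position: [0.4989, 0.0317, 0.0109]
orientation: [0.677, 0.736, -0.0, -0.0]
force: [-4.1, 0.3, 7.3]
gripper_width: 0.0261
```

Call:
move_arm(series=[0,2,0,0,0,0,2,0,0,0,0,2,0,0,0,0,0,0,0,0])

```text
time_s: 13.07
position: [0.5051, 0.0323, 0.0109]
orientation: [0.677, 0.736, -0.0, -0.0]
force: [-3.7, -0.3, 6.1]
gripper_width: 0.0264
```

Call:
move_arm(series=[0,2,0,0,0,0,2,0,0,0,0,2,0,0,0,0,0,0,0,0])

```text
time_s: 13.4
position: [0.5098, 0.0327, 0.0108]
orientation: [0.677, 0.736, -0.001, -0.001]
force: [-6.3, -1.3, 8.6]
gripper_width: 0.0266
```

Call:
move_arm(series=[0,2,0,0,0,0,2,0,0,0,0,0,0,0,0])

```text
time_s: 13.65
position: [0.5098, 0.0327, 0.0108]
orientation: [0.677, 0.736, -0.004, -0.003]
force: [-17.4, -2.2, 20.2]
gripper_width: 0.0264
```

Call:
move_arm(series=[0,1,0,0,0,0,1,0,0,0,0,0,0,0,0])

```text
time_s: 13.9
position: [0.5098, 0.0328, 0.0108]
orientation: [0.677, 0.736, -0.005, -0.004]
force: [-21.7, -3.8, 26.6]
gripper_width: 0.0265
```

Call:
move_arm(series=[0,0,0,0,42,0,0,0,0,42,0,0,0,0,42,0,0,0,0,42,0,-6,-15,0,42,0,0,-30,0,42,0,-5,-35,0,60,0,-20,-10,0,60,0,-30,0,0,60,0,0,0,0,60])

```text
time_s: 14.73
position: [0.4517, 0.0285, 0.1007]
orientation: [0.677, 0.736, -0.001, -0.002]
force: [-1.4, 1.0, -0.7]
gripper_width: 0.0599
```

```bash
python3 look.py 7 BC; python3 -c "
from h import *
grip([.4577,.3815,.06],.06)"
```

```text
B side [ 0.4686 -0.2434  0.1821] 37
B top [ 0.4666 -0.2471  0.1743] 41
C side [0.4576 0.3815 0.0454] 89
C top [0.4546 0.379  0.0658] 39
t 14.83 at [456.2  28.2 100.9] th 1.654 F [ 1.  -0.4 -0.4] w 59.9 q [-0.11  0.17 -0.47  0.92  0.   -0.2 ]
 turn 0.023 | in final frame dx 352.6 dy -4.3 dz 40.9 mm
```

Call:
move_arm(series=[35,-1,0,0.023,60,35,0,0,0,60,35,0,0,0,60,35,0,0,0,60,35,0,0,0,60,35,-1,0,0,60,35,-1,0,0,60,35,0,0,0,60,35,-1,0,0,60,35,0,20,0,60,2,0,20,0,60,0,0,0,0,60])

```text
time_s: 15.83
position: [0.429, 0.3807, 0.0566]
orientation: [0.684, 0.729, -0.002, -0.001]
force: [-1.0, -0.3, -0.6]
gripper_width: 0.0603
```

Call:
move_arm(series=[0,0,0,0,60,0,0,0,0,60])

```text
time_s: 16.0
position: [0.4311, 0.3788, 0.0609]
orientation: [0.686, 0.728, -0.0, 0.0]
force: [-0.2, 0.4, -0.4]
gripper_width: 0.0602
```

```bash
python3 -c "
from h import *
grip([.4577,.3815,.06],.0095)"
```

```text
t 16.0 at [431.1 378.8  60.9] th 1.63 F [-0.2  0.4 -0.4] w 60.2 q [ 0.58  0.42 -0.24  0.92 -0.    0.52]
 turn -0.000 | in final frame dx 1.1 dy -0.3 dz 51.4 mm
```

Call:
move_arm(series=[1,0,24,0,60,0,0,24,0,60,0,0,3,0,60,0,0,0,0,0,0,0,0,0,0,0,0,0,0,0,0,0,0,0,0,0,0,0,0,0,0,0,-20,0,0,0,0,-28,0,0,0,0,0,0,0])

```text
time_s: 16.92
position: [0.4332, 0.3821, 0.063]
orientation: [0.685, 0.728, 0.004, 0.001]
force: [1.2, 0.8, -1.6]
gripper_width: 0.0266
```

```bash
python3 -c "
from h import *
bay(2,.102,.055)"
```

```text
t 16.92 at [433.2 382.1  63. ] th 1.631 F [ 1.2  0.8 -1.6] w 26.6 q [ 0.58  0.42 -0.24  0.91  0.    0.52]
 turn -0.024 | in final frame dx -410.6 dy -33.1 dz 8.0 mm
```

Call:
move_arm(series=[-20,-10,0,-0.024,0,-39,-10,0,0,0,-39,-8,0,0,0,-39,-5,0,0,0,-39,0,0,0,0,-39,0,0,0,0,-39,0,0,0,0,-39,0,0,0,0,-39,0,0,0,0,-39,0,0,0,0,-39,0,0,0,0,0,0,0,0,0])

```text
time_s: 17.92
position: [0.4338, -0.0375, 0.0585]
orientation: [0.68, 0.733, -0.0, 0.003]
force: [0.6, 0.9, -2.4]
gripper_width: 0.0263
```

Call:
move_arm(series=[0,0,25,0,0,0,0,15,0,0,0,0,5,0,0,0,0,0,0,0,0,0,0,0,0,0,0,0,0,0,0,0,0,0])

```text
schema error: expected a multiple of 5 numbers
```

```bash
python3 -c "
from h import *
bay(2,.102,.011)"
```

```text
t 17.92 at [433.8 -37.5  58.5] th 1.647 F [ 0.6  0.9 -2.4] w 26.3 q [-0.27  0.18 -0.59  0.8  -0.   -0.35]
 turn -0.008 | in final frame dx 7.5 dy 1.6 dz 47.5 mm
```

Call:
move_arm(series=[5,1,25,-0.005,0,0,0,19,0,0,0,0,0,0,0,0,0,0,0,0,0,0,0,0,0,0,0,0,0,0])

```text
time_s: 18.42
position: [0.4326, -0.0256, 0.0146]
orientation: [0.675, 0.738, 0.0, 0.0]
force: [0.3, 0.3, -2.7]
gripper_width: 0.0267
```

```bash
python3 -c "
from h import *
bay(2,.102,.011)"
```

```text
t 18.42 at [432.6 -25.6  14.6] th 1.661 F [ 0.3  0.3 -2.7] w 26.7 q [-0.24  0.24 -0.65  0.69  0.   -0.33]
 turn 0.006 | in final frame dx -4.4 dy 1.8 dz 3.6 mm
```

Call:
move_arm(series=[-4.4,0,2.5,0.005,0,0,0,0,0,0,0,0,0,0,0,0,8,0,0,0,0,8,0,0,0,0,8,0,0,0,0,7,0,0,0,0,7,0,0,0,0,6,0,0,0,0,0,0,0,0])

```text
time_s: 19.25
position: [0.4783, -0.0266, 0.0114]
orientation: [0.677, 0.736, 0.0, 0.001]
force: [0.2, 0.4, -1.8]
gripper_width: 0.0261
```

```bash
python3 - <<'E'
from h import *
bay(2,.027,.009)
b=viewer.camera('side')[180:255,215:308]
b=cv2.convertScaleAbs(b,alpha=1.6)
cv2.imwrite('pics/m7.png',cv2.resize(b,None,fx=8,fy=8,interpolation=cv2.INTER_NEAREST))
E
```

```text
t 19.25 at [478.3 -26.6  11.4] th 1.655 F [ 0.2  0.4 -1.8] w 26.1 q [-0.22  0.32 -0.54  0.71  0.   -0.31]
 turn 0.001 | in final frame dx 0.4 dy 31.3 dz 2.4 mm
```

View pics/m7.png

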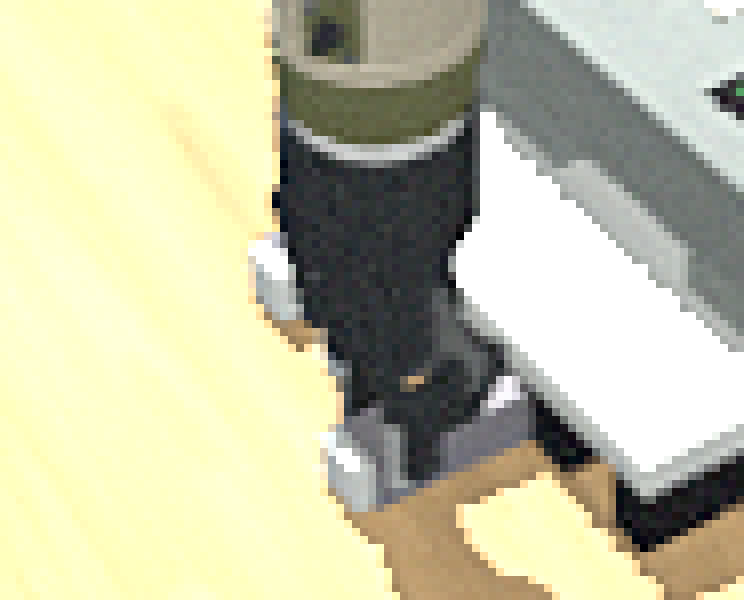

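Cell C is in bay 2's mouth with no side force. Pushing home.

Call:
move_arm(series=[0.4,7,1,0,0,0,7,0,0,0,0,5,0,0,0,0,2,0,0,0,0,2,0,0,0,0,2,0,0,0,0,2,0,0,0,0,0,0,0,0])

```text
time_s: 19.97
position: [0.5012, -0.024, 0.0111]
orientation: [0.677, 0.736, -0.001, -0.001]
force: [-7.4, -0.4, 11.8]
gripper_width: 0.0267
```

Call:
move_arm(series=[0,2,0,0,0,0,2,0,0,0,0,2,0,0,0,0,0,0,0,0])

```text
time_s: 20.3
position: [0.507, -0.0235, 0.0111]
orientation: [0.677, 0.736, -0.002, -0.001]
force: [-7.7, -2.0, 12.5]
gripper_width: 0.0266
```

Call:
move_arm(series=[0,2,0,0,0,0,2,0,0,0,0,2,0,0,0,0,0,0,0,0])

```text
time_s: 20.63
position: [0.5097, -0.0233, 0.0111]
orientation: [0.677, 0.736, -0.004, -0.003]
force: [-16.9, -3.2, 22.0]
gripper_width: 0.0265
```

Call:
move_arm(series=[0,2,-1,0,0,0,1,-1,0,0,0,0,0,0,0])

```text
time_s: 20.88
position: [0.5097, -0.0232, 0.0111]
orientation: [0.677, 0.736, -0.006, -0.005]
force: [-18.6, -5.1, 13.0]
gripper_width: 0.0262
```

Call:
move_arm(series=[0,0,0,0,42,0,0,0,0,42,0,0,0,0,42,0,0,0,0,42,0,-6,-15,0,42,0,0,-30,0,42,0,-5,-35,0,60,0,-20,-10,0,60,0,0,0,0,60,0,0,0,0,60])

```text
time_s: 21.72
position: [0.4879, -0.0253, 0.103]
orientation: [0.677, 0.736, 0.001, 0.001]
force: [-0.4, 0.2, -0.7]
gripper_width: 0.0598
```

```bash
python3 look.py 8 B; python3 -c "
from h import *
grip([.4687,-.2433,.182],.06)"
```

```text
B side [ 0.4694 -0.2431  0.1847] 38
B top [ 0.4666 -0.2468  0.1783] 44
t 21.82 at [487.6 -25.1 101.6] th 1.655 F [-0.3 -0.   0.3] w 60.1 q [-0.22  0.23 -0.4   0.94  0.   -0.3 ]
 turn -0.098 | in final frame dx -211.1 dy -85.1 dz 41.6 mm
```

Call:
move_arm(series=[0,0,0,-0.098,60,-35,-14,0,0,60,-35,-14,0,0,60,-35,-14,0,0,60,-35,-14,0,0,60,-35,-14,5,0,60,-30,-10,10,0,60,-6,-5,25,0,60,0,0,0,0,60,0,0,0,0,60,0,0,0,0,60])

```text
time_s: 22.73
position: [0.4419, -0.2473, 0.0617]
orientation: [0.64, 0.769, 0.0, -0.001]
force: [0.5, 0.2, 1.0]
gripper_width: 0.06
```

```bash
python3 -c "
from h import *
grip([.469,-.2433,.183],.0105)"
```

```text
t 22.73 at [ 441.9 -247.3   61.7] th 1.753 F [0.5 0.2 1. ] w 60.0 q [-0.67  0.3  -0.41  0.86  0.   -0.85]
 turn -0.000 | in final frame dx -1.0 dy 0.4 dz 51.2 mm
```

Call:
move_arm(series=[-1,0,24,0,60,0,0,24,0,60,0,0,3,0,60,0,0,0,0,0,0,0,0,0,0,0,0,0,0,0,0,0,0,0,0,0,0,0,0,0,0,0,-20,0,0,0,0,-28,0,0,0,0,0,0,0,0,0,0,0,0])

```text
time_s: 23.73
position: [0.4437, -0.2503, 0.0612]
orientation: [0.64, 0.768, 0.0, 0.002]
force: [-0.1, -1.0, -1.7]
gripper_width: 0.0266
```

```bash
python3 -c "
from h import *
bay(1,.102,.055)"
```

```text
t 23.73 at [ 443.7 -250.3   61.2] th 1.753 F [-0.1 -1.  -1.7] w 26.6 q [-0.67  0.3  -0.41  0.85 -0.   -0.85]
 turn 0.098 | in final frame dx 164.4 dy 9.6 dz 6.2 mm
```

Call:
move_arm(series=[0,0,0,0.098,0,34,0,0,0,0,34,2,0,0,0,34,2,0,0,0,34,2,0,0,0,28,3,10,0,0,0,0,20,0,0,0,0,15,0,0,0,0,0,0,0,0,0,0,0,0,0,0,0,0,0])

```text
time_s: 24.65
position: [0.4368, -0.0849, 0.0139]
orientation: [0.677, 0.736, -0.0, -0.001]
force: [0.5, -0.3, -0.6]
gripper_width: 0.0262
```

```bash
python3 -c "
from h import *
bay(1,.102,.012)"
```

```text
t 24.65 at [436.8 -84.9  13.9] th 1.655 F [ 0.5 -0.3 -0.6] w 26.2 q [-0.37  0.26 -0.62  0.69 -0.   -0.46]
 turn 0.000 | in final frame dx -1.0 dy 2.5 dz 1.9 mm
```

Call:
move_arm(series=[-1,0,2,0,0,0,8,0,0,0,0,8,0,0,0,0,8,0,0,0,0,8,0,0,0,0,8,0,0,0,0,8,0,0,0,0,0,0,0,0,0,0,0,0,0])

```text
time_s: 25.4
position: [0.4858, -0.0818, 0.0122]
orientation: [0.677, 0.736, -0.0, -0.0]
force: [0.1, 0.9, -2.2]
gripper_width: 0.0266
```

```bash
python3 -c "
from h import *
bay(1,.027,.012)"
```

```text
t 25.4 at [485.8 -81.8  12.2] th 1.656 F [ 0.1  0.9 -2.2] w 26.6 q [-0.33  0.34 -0.51  0.73 -0.   -0.41]
 turn 0.001 | in final frame dx 0.0 dy 28.5 dz 0.2 mm
```

Call:
move_arm(series=[0,7,0,0,0,0,7,0,0,0,0,5,0,0,0,0,2,0,0,0,0,2,0,0,0,0,2,0,0,0,0,2,0,0,0,0,0,0,0,0])

```text
time_s: 26.07
position: [0.5126, -0.0796, 0.0123]
orientation: [0.677, 0.736, 0.0, 0.0]
force: [-0.1, 0.4, -1.0]
gripper_width: 0.0262
```

Call:
move_arm(series=[0,2,0,0,0,0,2,0,0,0,0,2,0,0,0,0,0,0,0,0])

```text
time_s: 26.4
position: [0.5186, -0.0792, 0.0124]
orientation: [0.677, 0.736, 0.0, 0.0]
force: [1.1, -0.6, -1.2]
gripper_width: 0.0265
```

Call:
move_arm(series=[0,2,0,0,0,0,2,0,0,0,0,2,0,0,0,0,0,0,0,0])

```text
time_s: 26.73
position: [0.5227, -0.0786, 0.0118]
orientation: [0.677, 0.736, -0.001, -0.001]
force: [-4.0, -0.3, -0.6]
gripper_width: 0.0261
```

Call:
move_arm(series=[0,2,0,0,0,0,2,0,0,0,0,0,0,0,0])

```text
time_s: 26.98
position: [0.5227, -0.0784, 0.0115]
orientation: [0.677, 0.736, -0.004, -0.003]
force: [-15.9, -4.0, 7.9]
gripper_width: 0.0264
```

Call:
move_arm(series=[0,2,0,0,0,0,1,0,0,0,0,0,0,0,0])

```text
time_s: 27.23
position: [0.5227, -0.0784, 0.0114]
orientation: [0.677, 0.736, -0.006, -0.005]
force: [-23.6, -5.0, 15.1]
gripper_width: 0.0266
```

Call:
move_arm(series=[0,0,0,0,42,0,0,0,0,42,0,0,0,0,42,0,0,0,0,42,0,-6,-15,0,42,0,0,-30,0,42,0,-5,-35,0,60,0,-20,-20,0,60,-30,-30,0,0,60,0,0,0,0,60,0,0,0,0,60])

```text
time_s: 28.15
position: [0.4739, -0.1138, 0.1134]
orientation: [0.678, 0.735, 0.001, 0.001]
force: [-0.5, -0.5, 0.1]
gripper_width: 0.0601
```

```bash
python3 - <<'E'
from h import *
I={c:viewer.camera(c) for c in M};[cv2.imwrite(f'pics/{c}9.png',I[c]) for c in M]
G=box(-.02,.02,-.008,.008,.006,.04);SIL=box(-.02,.02,-.019,.019,0,.006)
for c in M:
    h=cv2.cvtColor(I[c],cv2.COLOR_BGR2HSV)
    u=proj(c,[[.43,-.375,.02]])[0]; m=(h[...,2]<70).astype(np.uint8)
    q,f=fit({c:m},G,[.43,-.375,.1],8);print(c,'grip',q.round(4),round(f),u)
    print([(np.round(d['xyz'],3).tolist(),round(d['p'],2)) for n in('rod','rod_tip') for d in spotter.recognise(c,n)])
a=I['top'][205:285,385:455];b=I['side'][295:355,290:370]
cv2.imwrite('pics/m8.png',np.hstack([cv2.resize(a,(525,600),interpolation=cv2.INTER_NEAREST)[:450],cv2.resize(b,(600,450),interpolation=cv2.INTER_NEAREST)])[:, :])
plan(.43,-.375,.1,1.6)
E
python3 -c "
import cv2;a=cv2.imread('pics/m8.png');cv2.imwrite('pics/m8.png',cv2.resize(a,None,fx=.7,fy=.7,interpolation=cv2.INTER_AREA))"
```

```text
side grip [ 0.4448 -0.3656 -0.1211] 26 [309.92268821 326.54808666]
[([0.643, -0.062, 0.101], 0.7), ([0.454, -0.375, 0.011], 0.67), ([0.454, -0.373, 0.015], 0.91), ([0.648, -0.063, 0.097], 0.64)]
top grip [ 0.4431 -0.3683 -0.1186] 17 [420.72512399 263.90238769]
[([0.462, -0.367, 0.014], 0.62), ([0.455, -0.37, 0.013], 0.87)]
t 28.45 at [ 473.9 -111.9  111.8] th 1.656 F [-1.   0.9 -0.3] w 60.0 q [-0.4   0.22 -0.39  0.97  0.   -0.48]
 turn 0.056 | in final frame dx -261.8 dy -51.5 dz 11.8 mm
```

View pics/m8.png

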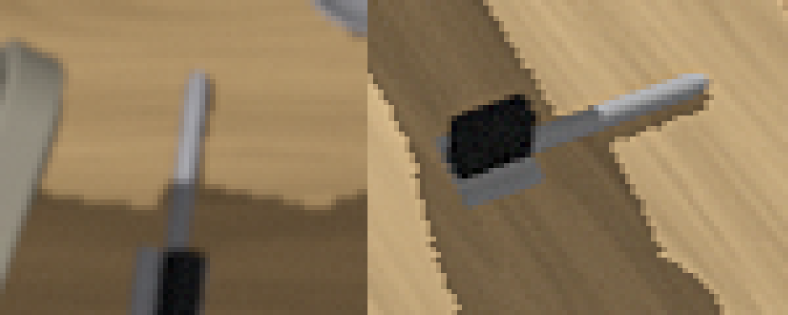

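```bash
python3 -c "
from h import *
plan(.4445,-.366,.07,1.451)"
```

```text
t 28.45 at [ 473.9 -111.9  111.8] th 1.656 F [-1.   0.9 -0.3] w 60.0 q [-0.4   0.22 -0.39  0.97  0.   -0.48]
 turn 0.205 | in final frame dx -255.8 dy 1.2 dz 41.8 mm
```

Call:
move_arm(series=[0,0,0,0.103,50,0,0,0,0.102,50,-36,0,0,0,50,-36,0,0,0,50,-36,0,0,0,50,-36,0,0,0,50,-36,0,0,0,50,-36,0,0,0,50,-36,1,20,0,50,-4,0,20,0,50,0,0,0,0,50,0,0,0,0,50])

```text
time_s: 29.45
position: [0.4426, -0.3653, 0.0706]
orientation: [0.749, 0.663, 0.0, -0.002]
force: [-0.0, 0.0, -0.2]
gripper_width: 0.0502
```

```bash
python3 - <<'E'
from h import *
plan(.4445,-.366,.012,1.451)
G=box(-.02,.02,-.008,.008,.006,.04)
b=viewer.camera('side');h=cv2.cvtColor(b,cv2.COLOR_BGR2HSV)
a=b[285:355,280:370];cv2.imwrite('pics/m9.png',cv2.resize(a,None,fx=7,fy=7,interpolation=cv2.INTER_NEAREST))
E
```

```text
t 29.45 at [ 442.6 -365.3   70.6] th 1.45 F [-0.   0.  -0.2] w 50.2 q [-0.83  0.41 -0.22  0.94  0.   -0.71]
 turn -0.001 | in final frame dx -0.5 dy 1.9 dz 58.6 mm
```

View pics/m9.png

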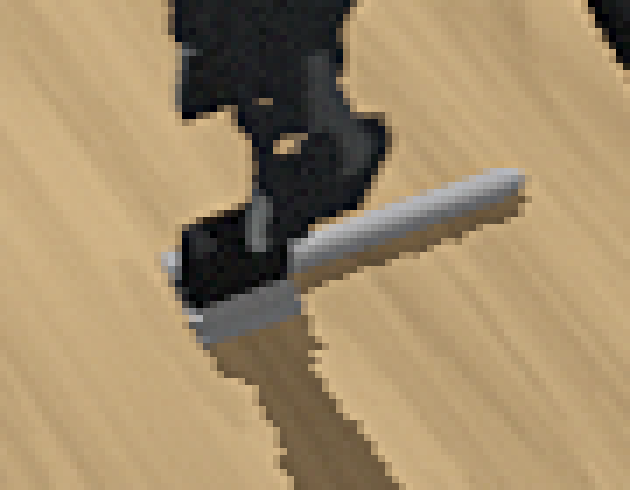

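Call:
move_arm(series=[0,1,25,0,50,0,0,25,0,50,0,0,8,0,50,0,0,0,0,50,0,0,0,0,0,0,0,0,0,0,0,0,0,0,0,0,0,0,0,0,0,0,0,0,0,0,0,0,0,0,0,0,0,0,0])

```text
time_s: 30.42
position: [0.4457, -0.3678, 0.0162]
orientation: [0.748, 0.663, 0.0, 0.002]
force: [0.6, 2.2, 6.6]
gripper_width: 0.0145
```

```bash
python3 - <<'E'
from h import *
I={c:viewer.camera(c) for c in M};[cv2.imwrite(f'pics/{c}10.png',I[c]) for c in M]
s,p,t=pose();print(p.round(4),t)
q=T([*p[:2],t-np.pi/2],[[-.03,0,.09],[.02,0,.12]])
# where is the rod tip relative to TCP: bright tip pixel in both cameras
for c in M:
    h=cv2.cvtColor(I[c],cv2.COLOR_BGR2HSV);g=(h[...,1]<60)&(h[...,2]>100)
    pr=[p[0],p[1],t-np.pi/2]
    e=[np.round(x,1) for x in proj(c,T(pr,[[.02,0,.0065],[.12,0,.0065]]))];print(c,e)
E
```

```text
[ 0.4457 -0.3678  0.0163] 1.4501070851191975
side [array([320.3, 322. ]), array([354.1, 309.4])]
top [array([417.5, 251.4]), array([421.2, 216.9])]
```

Call:
move_arm(series=[0,0,-20,0,0,0,0,-40,0,0,0,0,-40,0,0,0,0,0,0,0,0,0,0,0,0])

```text
time_s: 30.93
position: [0.4462, -0.3688, 0.1178]
orientation: [0.749, 0.663, 0.0, 0.004]
force: [0.0, 0.5, -1.8]
gripper_width: 0.0151
```

```bash
cat >> h.py <<'E'
def rod(x,y,z): q=T(DOCK,[[x,y,z]])[0];plan(*q,DOCK[2]+np.pi/2)
E
python3 -c "
from h import *
rod(-.065,-.033,.1)"
```

```text
t 30.93 at [ 446.2 -368.8  117.8] th 1.45 F [ 0.   0.5 -1.8] w 15.1 q [-0.83  0.37 -0.16  1.04  0.   -0.71]
 turn -0.205 | in final frame dx 333.7 dy 54.0 dz 17.8 mm
```

Call:
move_arm(series=[0,0,0,-0.103,0,0,0,0,-0.102,0,35,5,0,0,0,35,5,0,0,0,35,6,0,0,0,35,6,0,0,0,35,6,0,0,0,35,6,0,0,0,35,6,0,0,0,35,6,0,0,0,35,4,0,0,0,19,4,0,0,0])

```text
time_s: 31.93
position: [0.468, -0.026, 0.1128]
orientation: [0.676, 0.737, -0.0, -0.002]
force: [0.4, -0.2, -1.7]
gripper_width: 0.015
```

Call:
move_arm(series=[0,0,20,0,0,0,0,10,0,0,0,0,10,0,0,0,0,0,0,0,0,0,0,0,0,0,0,0,0,0])

```text
time_s: 32.43
position: [0.4699, -0.03, 0.0741]
orientation: [0.677, 0.736, -0.0, -0.0]
force: [1.1, 0.2, -0.8]
gripper_width: 0.0147
```

```bash
python3 - <<'E'
from h import *
rod(-.065,-.033,.066)
b=viewer.camera('side')
a=b[150:255,215:335];cv2.imwrite('pics/m10.png',cv2.resize(a,None,fx=5.5,fy=5.5,interpolation=cv2.INTER_NEAREST))
E
```

```text
t 32.43 at [469.9 -30.   74.1] th 1.654 F [ 1.1  0.2 -0.8] w 14.7 q [-0.23  0.23 -0.48  0.87  0.   -0.32]
 turn -0.001 | in final frame dx -1.9 dy 1.9 dz 8.1 mm
```

View pics/m10.png

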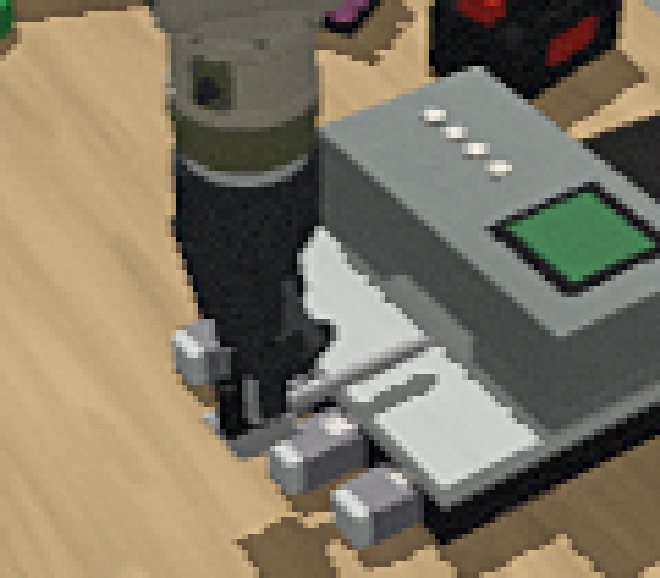

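Call:
move_arm(series=[-1,0,9.5,0,0,0,0,0,0,0,0,0,0,0,0,0,9,0,0,0,0,9,0,0,0,0,9,0,0,0,0,9,0,0,0,0,9,0,0,0,0,0,0,0,0,0,0,3,0,0,0,0,0,0,0])

```text
time_s: 33.4
position: [0.5159, -0.0267, 0.0618]
orientation: [0.677, 0.736, 0.0, 0.0]
force: [0.9, 0.3, 0.1]
gripper_width: 0.0148
```

```bash
python3 - <<'E'
from h import *
rod(0,-.033,.062)
E
```

```text
t 33.4 at [515.9 -26.7  61.8] th 1.655 F [0.9 0.3 0.1] w 14.8 q [-0.21  0.32 -0.39  0.86  0.   -0.29]
 turn 0.000 | in final frame dx -1.3 dy 20.8 dz -0.2 mm
```

Call:
move_arm(series=[0,8,0,0,0,0,8,0,0,0,0,3,0,0,0,0,2,0,0,0,0,2,0,0,0,0,0,0,0,0,0,0,0,0,0])

```text
time_s: 33.98
position: [0.5187, -0.0258, 0.0607]
orientation: [0.677, 0.735, -0.013, -0.011]
force: [-48.1, -8.9, 40.9]
gripper_width: 0.0146
```

Call:
move_arm(series=[0,-8,0,0,0,0,-8,0,0,0,0,-8,0,0,0,0,-4,-4,0,0,0,0,0,0,0,0,0,0,0,0])

```text
time_s: 34.48
position: [0.5095, -0.027, 0.0655]
orientation: [0.677, 0.736, -0.0, -0.001]
force: [-0.5, -0.1, -4.6]
gripper_width: 0.0149
```

```bash
python3 - <<'E'
from h import *
rod(0,-.033,.062)
b=viewer.camera('side')
a=b[180:255,215:325];cv2.imwrite('pics/m11.png',cv2.resize(a,None,fx=7,fy=7,interpolation=cv2.INTER_NEAREST))
E
```

```text
t 34.48 at [509.5 -27.   65.5] th 1.655 F [-0.5 -0.1 -4.6] w 14.9 q [-0.21  0.3  -0.4   0.87 -0.   -0.29]
 turn 0.000 | in final frame dx -1.6 dy 27.2 dz 3.5 mm
```

View pics/m11.png

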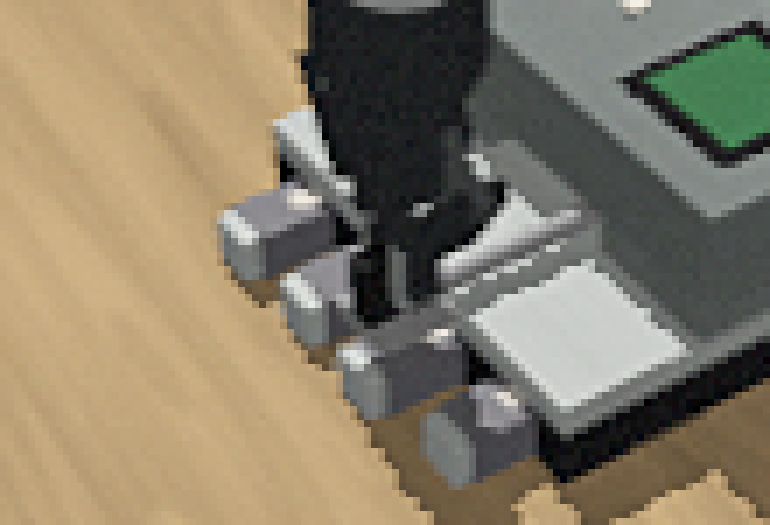

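Call:
move_arm(series=[0,-10,0,0,0,0,-10,0,0,0,0,-10,0,0,0,0,-10,-5,0,0,0,0,-10,0,0,0,0,0,0,0,0,0,0,0,0])

```text
time_s: 35.12
position: [0.4708, -0.0308, 0.0819]
orientation: [0.677, 0.736, 0.001, 0.001]
force: [0.1, 0.5, -1.4]
gripper_width: 0.0146
```

```bash
python3 - <<'E'
from h import *
rod(-.065,-.033,.072)
b=viewer.camera('side');cv2.imwrite('pics/side12.png',b)
s,p,t=pose();o=16.2e-3
k=6;x0,y0=235,175
ov=cv2.resize(b[175:250,235:325],None,fx=k,fy=k,interpolation=cv2.INTER_NEAREST)
for zz,col in((.0125,(0,0,255)),(.0005,(255,0,0))):
    P=T([p[0],p[1],t-np.pi/2],[[.02,0,p[2]-o+zz],[.12,0,p[2]-o+zz]])
    u=((proj('side',P)+.5-[x0,y0])*k).astype(int);cv2.line(ov,tuple(map(int,u[0])),tuple(map(int,u[1])),col,1)
cv2.imwrite('pics/m12.png',ov)
E
```

```text
t 35.12 at [470.8 -30.8  81.9] th 1.655 F [ 0.1  0.5 -1.4] w 14.6 q [-0.24  0.22 -0.47  0.88  0.   -0.32]
 turn -0.000 | in final frame dx -1.0 dy 1.1 dz 9.9 mm
```

View pics/m12.png

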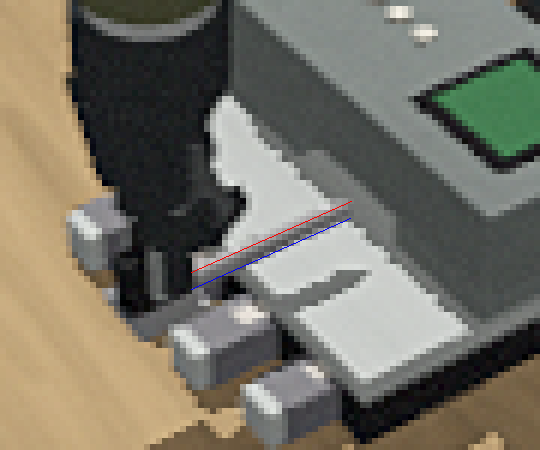

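Call:
move_arm(series=[-1,0,10,0,0,0,0,7,0,0,0,0,0,0,0,0,0,0,0,0,0,0,0,0,0])

```text
time_s: 35.58
position: [0.47, -0.0314, 0.0632]
orientation: [0.677, 0.736, -0.0, -0.001]
force: [-0.1, 0.5, -1.0]
gripper_width: 0.0147
```

```bash
python3 - <<'E'
from h import *
rod(-.01,-.032,.0645)
E
```

```text
t 35.58 at [470.  -31.4  63.2] th 1.655 F [-0.1  0.5 -1. ] w 14.7 q [-0.24  0.24 -0.49  0.84  0.   -0.32]
 turn 0.000 | in final frame dx 0.5 dy 56.9 dz -1.3 mm
```

Call:
move_arm(series=[0,0,-1.5,0,0,0,10,0,0,0,0,10,0,0,0,0,10,0,0,0,0,10,0,0,0,0,4,0,0,0,0,4,0,0,0,0,4,0,0,0,0,0,0,0,0,0,0,0,0,0])

```text
time_s: 36.42
position: [0.5225, -0.0271, 0.0652]
orientation: [0.677, 0.736, 0.0, 0.0]
force: [1.2, 0.0, -3.4]
gripper_width: 0.0148
```

```bash
python3 - <<'E'
from h import *
rod(0,-.032,.0622)
E
```

```text
t 36.42 at [522.5 -27.1  65.2] th 1.655 F [ 1.2  0.  -3.4] w 14.8 q [-0.21  0.33 -0.37  0.88  0.   -0.29]
 turn 0.000 | in final frame dx 0.6 dy 14.3 dz 3.0 mm
```

Call:
move_arm(series=[0,0,1.5,0,0,0,3,0,0,0,0,3,0,0,0,0,2,1,0,0,0,0,0,0,0,0,0,0,0,0])

```text
time_s: 36.92
position: [0.5303, -0.0265, 0.0628]
orientation: [0.677, 0.736, 0.0, 0.0]
force: [0.4, 0.3, -0.7]
gripper_width: 0.0147
```

Call:
move_arm(series=[0,2,0,0,0,0,2,0,0,0,0,0,0,0,0,0,0,0,0,0])

```text
time_s: 37.25
position: [0.5343, -0.0261, 0.0628]
orientation: [0.677, 0.736, 0.0, 0.0]
force: [0.4, -0.2, -1.2]
gripper_width: 0.015
```

Call:
move_arm(series=[0,2,0,0,0,0,2,0,0,0,0,0,0,0,0,0,0,0,0,0])

```text
time_s: 37.58
position: [0.538, -0.0257, 0.0627]
orientation: [0.677, 0.736, -0.0, -0.0]
force: [-0.5, 0.3, -0.9]
gripper_width: 0.0151
```

Call:
move_arm(series=[0,1,0,0,0,0,1,0,0,0,0,0,0,0,0,0,0,0,0,0])

```text
time_s: 37.92
position: [0.5382, -0.0255, 0.062]
orientation: [0.677, 0.736, -0.001, -0.001]
force: [-5.6, -1.4, -1.6]
gripper_width: 0.0148
```

Call:
move_arm(series=[3,0,0,0,0,3,0,0,0,0,3,0,0,0,0,0,0,0,0,0])

```text
time_s: 38.25
position: [0.5375, -0.017, 0.0621]
orientation: [0.677, 0.736, -0.002, -0.001]
force: [-6.0, -3.4, -1.1]
gripper_width: 0.0153
```

Call:
move_arm(series=[3,0,0,0,0,3,0,0,0,0,3,0,0,0,0,0,0,0,0,0])

```text
time_s: 38.58
position: [0.5368, -0.0078, 0.0621]
orientation: [0.677, 0.736, -0.001, -0.001]
force: [-5.9, -1.3, -0.8]
gripper_width: 0.0148
```

Call:
move_arm(series=[3,0,0,0,0,3,0,0,0,0,3,0,0,0,0,0,0,0,0,0])

```text
time_s: 38.92
position: [0.5391, 0.0019, 0.0633]
orientation: [0.676, 0.737, 0.001, 0.001]
force: [-0.9, 0.7, -1.7]
gripper_width: 0.015
```

Call:
move_arm(series=[3,0,0,0,0,3,0,0,0,0,3,0,0,0,0,0,0,0,0,0])

```text
time_s: 39.25
position: [0.5381, 0.0087, 0.0633]
orientation: [0.678, 0.735, -0.001, 0.002]
force: [0.8, -6.8, -0.5]
gripper_width: 0.0148
```

The tip dropped into the hole at about dock y = -5 and then caught the left edge at about +2, so the hole centre is near -3. Centring and pushing in.

Call:
move_arm(series=[-4,0,0,0,0,-3,0,0,0,0,0,0,0,0,0,0,0,0,0,0,0,3,0,0,0,0,3,0,0,0,0,2,0,0,0,0,0,0,0,0])

```text
time_s: 39.92
position: [0.5464, 0.0041, 0.0629]
orientation: [0.677, 0.736, 0.0, 0.0]
force: [0.6, 1.0, -1.0]
gripper_width: 0.015
```

```bash
python3 - <<'E'
from h import *
rod(.032,-.003,.0622)
E
```

```text
t 39.92 at [546.4   4.1  62.9] th 1.655 F [ 0.6  1.  -1. ] w 15.0 q [-0.14  0.37 -0.31  0.89  0.   -0.22]
 turn 0.001 | in final frame dx 0.5 dy 19.8 dz 0.7 mm
```

Call:
move_arm(series=[0,3,0,0,0,0,3,0,0,0,0,3,0,0,0,0,3,0,0,0,0,3,0,0,0,0,2,0,0,0,0,0,0,0,0])

```text
time_s: 40.5
position: [0.5632, 0.0054, 0.0628]
orientation: [0.677, 0.736, 0.0, 0.0]
force: [0.5, 0.3, -1.3]
gripper_width: 0.0148
```

Call:
move_arm(series=[0,2,0,0,0,0,2,0,0,0,0,0,0,0,0])

```text
time_s: 40.75
position: [0.567, 0.0058, 0.0629]
orientation: [0.677, 0.736, 0.0, 0.0]
force: [-0.7, 0.0, -1.1]
gripper_width: 0.0148
```

Call:
move_arm(series=[0,2,0,0,0,0,1,0,0,0,0,0,0,0,0])

```text
time_s: 41.0
position: [0.5675, 0.006, 0.062]
orientation: [0.677, 0.736, -0.001, -0.002]
force: [-6.1, -0.3, 0.4]
gripper_width: 0.0153
```

Call:
move_arm(series=[0,1,1,0,0,0,0,0,0,0,0,0,0,0,0])

```text
time_s: 41.25
position: [0.5675, 0.006, 0.0618]
orientation: [0.677, 0.736, -0.002, -0.002]
force: [-9.2, -1.7, 6.2]
gripper_width: 0.015
```

Call:
move_arm(series=[0,0,0,0,40,0,0,0,0,40,0,0,0,0,40,0,0,0,0,40,0,0,-20,0,40,0,0,-35,0,40,0,-30,-35,0,40,0,-35,0,0,40,0,-40,0,0,40,0,-40,0,0,40,0,0,0,0,40,0,0,0,0,40])

```text
time_s: 42.25
position: [0.4268, -0.0056, 0.1485]
orientation: [0.677, 0.736, 0.0, -0.0]
force: [0.6, -0.5, 1.0]
gripper_width: 0.0399
```

```bash
python3 - <<'E'
from h import *
rod(-.1,0,.15)
I={c:viewer.camera(c) for c in M};[cv2.imwrite(f'pics/{c}_f.png',I[c]) for c in M]
a=cv2.convertScaleAbs(I['side'][140:260,215:335],alpha=1.3)
cv2.imwrite('pics/mf.png',cv2.resize(a,None,fx=5,fy=5,interpolation=cv2.INTER_NEAREST))
E
```

```text
t 42.25 at [426.8  -5.6 148.5] th 1.654 F [ 0.6 -0.5  1. ] w 39.9 q [-0.2   0.07 -0.46  1.04  0.   -0.29]
 turn -0.000 | in final frame dx 3.2 dy 7.8 dz -1.5 mm
```

View pics/mf.png

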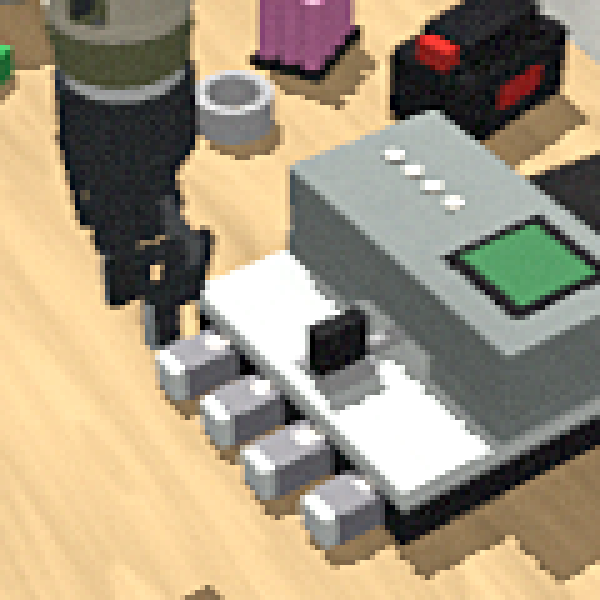

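Final check: how far each cell sticks out now, against where it was at its stop.

```bash
python3 - <<'E'
from h import *
from scipy.optimize import minimize_scalar
h=cv2.cvtColor(cv2.imread('pics/side_f.png'),cv2.COLOR_BGR2HSV)
g=((h[...,1]<60)&(h[...,2]>75)).astype(np.float32)
for i,tcp in((1,-18.4),(2,-26.7),(3,-21.9),(4,-25.9)):
    y=-.084+.056*(i-1);best=[]
    for L in np.arange(30,75,.5):
        for dy in(-2,-1,0,1,2):
            P=T(DOCK,box(-L/1000,-.008,y-.014+dy/1000,y+.014+dy/1000,0,.026))
            hu=cv2.convexHull(((proj('side',P)+.5)*8).astype(np.int32))
            r=np.zeros((420*8,560*8),np.uint8) if False else None
            a=(hu.reshape(-1,2).min(0)//8-6);b=(hu.reshape(-1,2).max(0)//8+6)
            m=cv2.resize(g[a[1]:b[1],a[0]:b[0]],None,fx=8,fy=8,interpolation=cv2.INTER_LINEAR)
            r=np.zeros(m.shape,np.float32);cv2.fillConvexPoly(r,hu-a*8,1)
            # compare only left/rear part: pixels left of the mouth line
            u=proj('side',T(DOCK,[[-.012,y+.014,.0]]))[0,0]-a[0]
            k=int(u*8);best.append((np.abs(r-m)[:,:k].sum()/64,L,dy))
    print(i,min(best),"expected about",-tcp+23)
E
```

```text
1 (np.float32(51.794434), np.float64(39.0), -1) expected about 41.4
2 (np.float32(93.84326), np.float64(48.0), -2) expected about 49.7
3 (np.float32(92.74463), np.float64(30.5), 0) expected about 44.9
4 (np.float32(38.50891), np.float64(47.0), 1) expected about 48.9
```

```bash
python3 - <<'E'
from h import *
c,s=np.cos(DOCK[2]),np.sin(DOCK[2])
for i,q in((4,(158,352)),(3,(202,400)),(2,(245,447)),(1,(303,490))):
    w=unproj('side',np.array(q)/5+[214.5,139.5],.026)[:2]-DOCK[:2];print(i,(1000*np.array([c*w[0]+s*w[1],-s*w[0]+c*w[1]])).round(1))
E
```

```text
4 [-46.2  96. ]
3 [-46.5  38.9]
2 [-46.9 -14.1]
1 [-37.6 -66.6]
```

Bays 1, 2 and 4 agree with their stop positions. Bay 3's image reading is ambiguous (46 against about 43 mm), so I'll check that cell by touch with closed fingers.

```bash
python3 -c "
from h import *
rod(-.075,.028,.015)"
```

```text
t 42.35 at [430.5  -6.2 149.2] th 1.655 F [-0.3  0.9 -0.4] w 39.9 q [-0.2   0.08 -0.45  1.03  0.   -0.29]
 turn -0.000 | in final frame dx 32.0 dy 29.2 dz 134.2 mm
```

Call:
move_arm(series=[32,14,20,0,0,0,0,30,0,0,0,0,30,0,0,0,0,30,0,0,0,0,24,0,0,0,0,0,0,0,0,0,0,0,0,0,0,0,0,0])

```text
time_s: 43.02
position: [0.4421, 0.0271, 0.0154]
orientation: [0.677, 0.736, 0.001, 0.001]
force: [-0.1, -0.1, -0.2]
gripper_width: 0.0003
```

Call:
move_arm(series=[0,5,0,0,0,0,5,0,0,0,0,5,0,0,0,0,3,0,0,0,0,0,0,0,0,0,0,0,0,0])

```text
time_s: 43.52
position: [0.4585, 0.0287, 0.0147]
orientation: [0.677, 0.736, 0.0, 0.0]
force: [-0.3, -0.6, -0.6]
gripper_width: 0.0003
```

```bash
python3 -c "
from h import *
rod(-.056,.028,.015)"
```

```text
t 43.52 at [458.5  28.7  14.7] th 1.655 F [-0.3 -0.6 -0.6] w 0.3 q [-0.11  0.28 -0.58  0.7   0.   -0.2 ]
 turn 0.000 | in final frame dx -0.3 dy 17.3 dz -0.3 mm
```

Call:
move_arm(series=[0,4,0,0,0,0,4,0,0,0,0,3,0,0,0,0,0,0,0,0,0,0,0,0,0])

```text
time_s: 43.93
position: [0.4693, 0.0296, 0.0144]
orientation: [0.677, 0.736, 0.0, -0.0]
force: [0.2, -0.8, -0.7]
gripper_width: 0.0
```

Call:
move_arm(series=[0,1,0,0,0,0,1,0,0,0,0,0,0,0,0])

```text
time_s: 44.18
position: [0.4713, 0.0298, 0.0144]
orientation: [0.677, 0.736, 0.0, 0.0]
force: [1.0, -0.2, 0.6]
gripper_width: -0.0001
```

Call:
move_arm(series=[0,1,0,0,0,0,1,0,0,0,0,0,0,0,0])

```text
time_s: 44.43
position: [0.472, 0.0299, 0.0142]
orientation: [0.677, 0.736, -0.001, -0.001]
force: [-3.5, -1.3, 2.7]
gripper_width: 0.0
```

Call:
move_arm(series=[0,1,0,0,0,0,1,0,0,0,0,0,0,0,0])

```text
time_s: 44.68
position: [0.472, 0.03, 0.0139]
orientation: [0.677, 0.736, -0.002, -0.002]
force: [-8.4, -2.0, 5.9]
gripper_width: -0.0001
```

Cell 3 doesn't give: the force rises straight away at a fixed position, so it is against its stop. Retreating.

Call:
move_arm(series=[0,-10,0,0,0,0,-20,0,0,0,0,-10,-30,0,0,0,0,-35,0,0,0,0,-35,0,0,0,0,-20,0,0,0,0,0,0,0,0,0,0,0,0])

```text
time_s: 45.35
position: [0.4368, 0.0266, 0.1358]
orientation: [0.677, 0.736, 0.002, 0.002]
force: [0.5, -0.3, -1.0]
gripper_width: 0.0002
```

```bash
python3 - <<'E'
from h import *
a=viewer.camera('side').astype(int);b=cv2.imread('pics/side_f.png').astype(int)
d=(np.abs(a-b).max(2)>40).astype(np.uint8)
n,_,st,_=cv2.connectedComponentsWithStats(d);print([s.tolist() for s in st[1:] if s[4]>15])
d=(np.abs(a-cv2.imread('pics/side0.png').astype(int)).max(2)>50).astype(np.uint8)
n,_,st,_=cv2.connectedComponentsWithStats(d);print([s.tolist() for s in st[1:] if s[4]>15])
ticket.job_done()
E
```

```text
[[8, 0, 22, 12, 60], [163, 0, 84, 36, 311], [63, 25, 9, 25, 68], [234, 39, 14, 6, 17], [0, 53, 15, 41, 158], [72, 60, 8, 17, 40], [79, 84, 15, 44, 140], [213, 96, 3, 15, 31], [10, 98, 19, 37, 270], [227, 104, 31, 106, 669], [90, 128, 18, 94, 484], [23, 137, 30, 89, 537], [224, 151, 3, 16, 21], [48, 235, 10, 8, 24], [41, 242, 22, 39, 199], [72, 246, 33, 29, 107], [250, 251, 55, 60, 335], [126, 259, 18, 36, 99], [250, 260, 6, 11, 30], [254, 272, 5, 11, 28], [257, 285, 6, 11, 21], [143, 296, 133, 104, 1321], [263, 300, 5, 10, 16], [304, 312, 15, 24, 52], [319, 339, 7, 13, 31], [304, 353, 29, 27, 386], [83, 371, 13, 29, 84], [247, 397, 25, 23, 221]]
[[0, 0, 76, 94, 3819], [53, 0, 37, 11, 298], [120, 0, 25, 6, 64], [160, 2, 36, 18, 132], [197, 17, 55, 56, 1659], [9, 18, 14, 3, 17], [126, 26, 29, 23, 150], [93, 30, 46, 91, 1239], [119, 46, 7, 10, 53], [57, 87, 7, 21, 34], [213, 89, 23, 22, 201], [10, 99, 16, 36, 162], [32, 99, 7, 19, 23], [224, 105, 41, 98, 1721], [59, 109, 7, 7, 20], [23, 116, 106, 140, 4258], [228, 117, 6, 6, 31], [0, 131, 66, 160, 3448], [229, 137, 6, 6, 26], [196, 165, 28, 18, 275], [143, 189, 52, 169, 4516], [200, 188, 31, 16, 332], [274, 201, 19, 21, 244], [246, 205, 46, 48, 705], [158, 251, 197, 169, 10690], [71, 262, 10, 6, 39], [72, 277, 12, 3, 22], [139, 280, 6, 15, 41], [0, 306, 121, 114, 8158]]
the job is handed in; nothing more can be done
```

All four grey cells are in the dock, one to a bay, and the interlock rod is locked in. The job was handed in at 45 s of the 210 s. The green look-alike was not used.

**Cells:** I pushed each one until it stopped moving while the force kept rising to about 17–24 N. In the last picture, bays 1, 2 and 4 stick out within about 2–4 mm of where they stopped. Bay 3's reading disagreed: its automatic fit failed and a hand-read corner gave about 46 mm against an expected 43 mm. I then pushed on that cell with closed fingers, after the rod was already in. It did not move between 3.5 and 8.4 N, so it is home.

**Rod:** The tip slid along the hidden face, and the hole centre came out near dock y = -3 mm. The rod then went in about 32 mm and stopped with the force rising to 9 N. The last picture shows it standing on the shelf.

**What went wrong or is unconfirmed:**
- **Rod bump:** On the first approach to the window the rod was too low and its foot apparently hit the dock's front edge, reading 48 N. I backed off, checked it had not shifted in the grip, and raised it.
- **Contact springs:** I had no reading of them, so "home" rests on force and position only.
- **Other items on the bench:** I did not measure them at the end. The last image comparison was swamped by the arm and its shadow, so it shows nothing either way about them. I saw no sign of any object being knocked.

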